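# Take down the pile of lids and close up the noodle kitchen's containers

### The arm

A 6-joint arm with a two-finger parallel gripper is mounted at the origin on the work surface. World frame = base frame: x ahead of the robot, y to its left, z up, the work surface at z = 0. Lengths are in m, angles in rad, forces in N, time in s.
With the tool pointing down it reaches from about 0.4 to 0.825 m from the base axis. Payload 7 kg.
Tool frame: the origin (TCP) lies on the centre line of the jaws, within the pads' length; the fingertips stand arm.tip_reach ahead of it and the grasp point (between the pads) lies 5 mm behind it (arm.tip_reach is the distance from the TCP to the fingertips, in m); z points along the fingers, y is the line along which they close (so a half turn about z gives the same grasp; the last joint's range is limited). The gripper opens to 88 mm and grips with 3 to 60 N. Pads are 19 mm wide; open, the fingers measure 130 mm over their backs; the gripper's body (78 mm by 193 mm) begins 47 mm behind the grasp point.
Start: joints at [1.407, 0.359, 0.012, 0, -1.224, -0.288], TCP at [0.295, 0.607, 0.241] pointing down, gripper open.
Joint ranges: [-3.07, 3.07], [-1.43, 2.12], [-1.02, 1.25], [-3.03, 1.67], [-3.05, -0], [-3.03, 3.03]. Speed limits (rad/s): [2.39, 2.39, 3.01, 3.14, 3.14, 3.14].

### API

Orientations are given as [roll, pitch, yaw] about the fixed x, y, z axes, in that order (R = Rz(yaw) Ry(pitch) Rx(roll)).
In Python, from station import status, optics, order, arm gives the robot as it stands. The module is installed in compiled form; this text tells all that it offers.
- The arm moves only by the shell command python3 -m jog 'ROWS' [FORCE]. ROWS is JSON, a list of rows, each a list of 3 entries, a list of its own where there are three numbers: the gripper command: -1 is shut, 1 is fully open, values between are in proportion, then the shift along the tool's x, y, z in mm, then the turn about the tool's z in rad. A call has 1 to 20 rows; each row is the pose to reach, as a shift and turn from the pose commanded when the call began, along the tool's axes at that moment; what a row does not reach only later rows make up. A row lasts 1/8 s, in which the tool goes at most 62.5 mm and 10.7 degrees, less where a joint would pass 70% of its speed; a pose out of reach is approached as far as the arm can. A call with a gripper value outside its range is refused whole. The fingers move at their own pace and stop on an object; FORCE is the grip in N (left out, the last holds). Time passes only in rows, so rows that repeat a pose let the fingers close. It gives the time, the measured TCP pose, the force, the opening and the grip force at its end, in the units of the state.
- status.get_state(): the state, without advancing time (a new reading comes with each control period).
- optics.grab_frame(name): name is "side" or "top" or "wrist"; returns a dict with "color" (384x512x3 uint8, red, green, blue), "mtx" (3x3 intrinsics, pixels), "cam_to_world" (4x4, takes a point from camera to world coordinates). Camera axes: x right, y down, z forward; pixel columns grow to the right and rows downward; lengths in m; the calibration is good to about 2 mm. The wrist camera is an equidistant fisheye: a pixel r from the principal point sees the ray r / f radians off the axis. A picture is of the moment at which its call begins. There is no depth.
- order.job_done(): hands the job in; it is judged then, once.
The state is a dict: "t": time; "q": joint angles; "qd": joint speeds; "joint_efforts": joint torques, N m; "eef_pos": TCP position; "ee_rot": TCP orientation; "force": force on the tool from outside, world axes, zero at the start; "moment": the same for the moment, N m; "width": finger opening in m; "gripper_force": force on a finger pad.
Only numpy, scipy, OpenCV 4.12 (cv2) and the standard library are available. Lean on these libraries where they do the work, as an engineer would, in place of code of your own. Each camera call takes 0.05 s, during which the arm holds its last target. There are 200 camera calls.

### The job

The washing-up is done and the lids are piled up with the measuring cup on top. Take the pile apart: stand the measuring cup upright inside the open flour box, then cover the flour box with the square lid and each steel pot with the round lid of its size, every lid flat on the rim, battens up, centred, and the square one in line with the box. Do not shift the containers or disturb the other things on the table.

Things in the scene. Friction and masses are not known exactly. Their poses are not given: they have to be found in the camera images.
- cup_c (a point): loose straight-sided steel measuring cup without handle, open at the top, 56 mm across, 66 mm high, wall 3 mm, 0.08 kg; at the start it stands on top of the pile of lids. The point is its centre, half-way up
- lid_small_c (a point): loose round wooden lid, 112 mm across, about 0.1 kg; board 10 mm thick with two parallel battens on top as handle: each 14 mm wide, 22 mm high, 80 mm long along the lid's x, 58 mm over the outsides of both; grip across both from above. 32 mm high in all; the point is its centre half-way up, z up. At first under the cup, on the large round lid.
- lid_large_c (a point): loose round wooden lid, 140 mm across, about 0.1 kg; board 10 mm thick with two parallel battens on top as handle: each 14 mm wide, 22 mm high, 110 mm long along the lid's x, 58 mm over the outsides of both; grip across both from above. 32 mm high in all; the point is its centre half-way up, z up. At first under the small lid, on the square lid.
- lid_square_c (a point): loose square wooden lid, 152 mm by 152 mm (sides along its x and y), about 0.1 kg; board 10 mm thick with two parallel battens on top as handle: each 14 mm wide, 22 mm high, 130 mm long along the lid's x, 58 mm over the outsides of both; grip across both from above. 32 mm high in all; the point is its centre half-way up, z up. At first lowest, on the table.
- flour_box: loose open-topped square wooden box, 140 x 140 mm outside, wall and floor 7 mm (126 x 126 mm inside), 80 mm high; sides along its x and y, z up; origin at the centre of its underside. 0.6 kg; leave it where it stands
- pot_large: loose open straight-sided round steel pot, 120 mm across outside, wall 3 mm, 100 mm high; origin at the centre of its underside. 0.45 kg; leave it where it stands
- pot_small: loose open straight-sided round steel pot, 92 mm across outside, wall 3 mm, 80 mm high; origin at the centre of its underside. 0.35 kg; leave it where it stands
- tea_c (a point): loose bystander: green tea bottle, 64 mm across, 200 mm high. Not to be disturbed; the point is its centre, half-way up
- shaker_c (a point): loose bystander: small glass shaker with steel cap, 48 mm across, 85 mm high. Not to be disturbed; the point is its centre, half-way up
- choko_c (a point): loose bystander: blue ceramic dipping cup, 76 mm across at the rim, 62 mm high. Not to be disturbed; the point is its centre, half-way up
There are look-alikes about, which are no part of the job. Leave any blue or green look-alike of the part that bears lid_large_c alone.

How it is judged:
By the outcome, as a careful person would: the job done as asked, in the order asked, and still so for the second after the job is handed in, with the robot touching nothing.
It also fails if it takes over 112 s, if anything falls off the work surface, if the arm or the gripper's body presses on something with over 40 N, if the wrist force passes 120 N, or if a joint passes its speed limit or range.

## Working session

There is one attempt and no reset: what is moved stays moved. The work goes in short steps, Python scripts to look and compute and a shell command to move; the robot and the scene stay as the last step left them, time stands still between calls to the robot, and variables do not carry over. Pictures are saved under pics/ and viewed, at most 14 in all, crops included, and the job is handed in when it is done.

```bash
mkdir -p pics; python3 - <<'E'
from station import status, optics, arm
import cv2, numpy as np
print(status.get_state()); print(arm.tip_reach)
for n in ("side","top","wrist"):
    f=optics.grab_frame(n); cv2.imwrite(f"pics/{n}0.png",f["color"][:,:,::-1]); np.savez(f"pics/{n}0.npz",**f)
    print(n,f["mtx"].round(1).tolist(),f["cam_to_world"].round(3).tolist())
E
```

```text
{'t': 0.0, 'q': array([ 1.40711203e+00,  3.59372517e-01,  1.10760507e-02, -3.51245595e-04,
       -1.22413445e+00, -2.88094549e-01]), 'qd': array([ 0.00098794, -0.00148744, -0.00128697, -0.00131877, -0.00102571,
        0.00132645]), 'joint_efforts': array([-3.78531222e-04, -5.82727754e+01,  2.93042189e+01,  6.99670002e+00,
        6.75269999e-03, -1.68083188e-04]), 'eef_pos': array([0.29450353, 0.6068408 , 0.23963927]), 'ee_rot': array([ 3.13993160e+00, -1.47886283e-04, -4.51898331e-01]), 'force': array([ 0.25126748, -0.30072837, -0.20652822]), 'moment': array([ 0.00079129, -0.03907797, -0.00826059]), 'gripper_force': 0.0, 'width': 0.08783310641479924}
0.014
side [[457.8, 0.0, 255.9], [0.0, 457.8, 195.6], [0.0, 0.0, 1.0]] [[0.85, -0.415, 0.325, 0.034], [-0.527, -0.658, 0.538, -0.708], [-0.009, -0.628, -0.778, 1.155], [0.0, 0.0, 0.0, 1.0]]
top [[468.2, 0.0, 254.7], [0.0, 468.2, 191.6], [0.0, 0.0, 1.0]] [[0.011, -0.981, 0.192, 0.145], [-1.0, -0.01, 0.005, 0.008], [-0.003, -0.192, -0.981, 1.668], [0.0, 0.0, 0.0, 1.0]]
wrist [[297.3, 0.0, 257.4], [0.0, 297.3, 188.3], [0.0, 0.0, 1.0]] [[-0.437, -0.869, -0.235, 0.357], [-0.9, 0.422, 0.111, 0.577], [0.002, 0.26, -0.966, 0.384], [0.0, 0.0, 0.0, 1.0]]
```

View pics/top0.png

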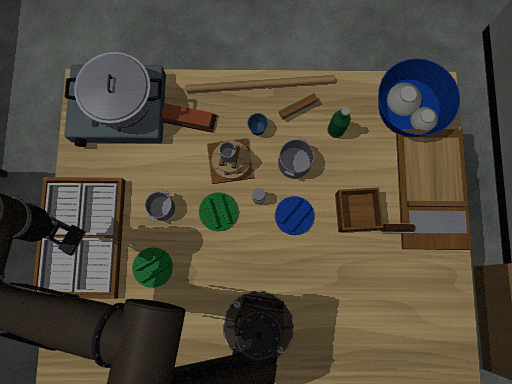

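View pics/side0.png

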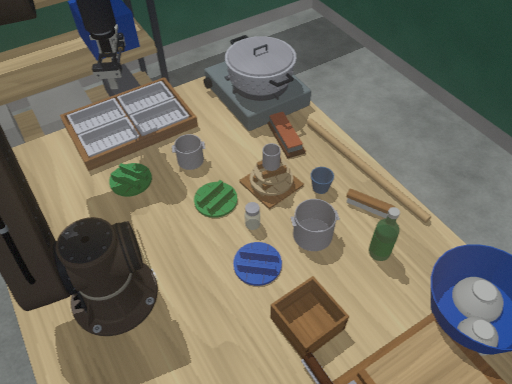

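The top view shows the pile at about (230,160), the small pot at (160,205), the large pot at (296,159) and the box at (360,210). The tea bottle is at (340,122), the shaker at (259,195) and the choko at (257,124). The blue lid (295,215) and green lids (218,212) and (152,267) are look-alikes to leave alone. The side view shows the pile at (272,175).

```bash
cat > h.py <<'E'
import numpy as np, cv2
def load(n): return dict(np.load(f"pics/{n}.npz"))
def proj(f,P):
    T=np.linalg.inv(f["cam_to_world"]); p=np.atleast_2d(P)@T[:3,:3].T+T[:3,3]; q=p@f["mtx"].T
    return q[:,:2]/q[:,2:]
def ray(f,uv,z):   # pinhole pixels -> points on plane z
    uv=np.atleast_2d(uv).astype(float); d=np.c_[uv,np.ones(len(uv))]@np.linalg.inv(f["mtx"]).T@f["cam_to_world"][:3,:3].T
    o=f["cam_to_world"][:3,3]; return (o+d*((z-o[2])/d[:,2:]))[:,:2]
E
python3 - <<'E'
from h import *
t=load("top0")["color"][:,:,::-1]; s=load("side0")["color"][:,:,::-1]
c=lambda im,x,y,w,h,k:cv2.resize(im[y:y+h,x:x+w],None,fx=k,fy=k,interpolation=cv2.INTER_CUBIC)
a=np.hstack([c(t,200,130,64,60,6),c(s,232,135,64,60,6)])
b=np.hstack([c(t,130,180,64,40,4),c(t,270,130,64,40,4),c(t,328,180,64,60,4)[:160]])
a=cv2.copyMakeBorder(a,0,0,0,0,0); b=cv2.resize(b,(768,160))
cv2.imwrite("pics/crop0.png",np.vstack([a,b]))
E
```

```text
(no output)
```

View pics/crop0.png

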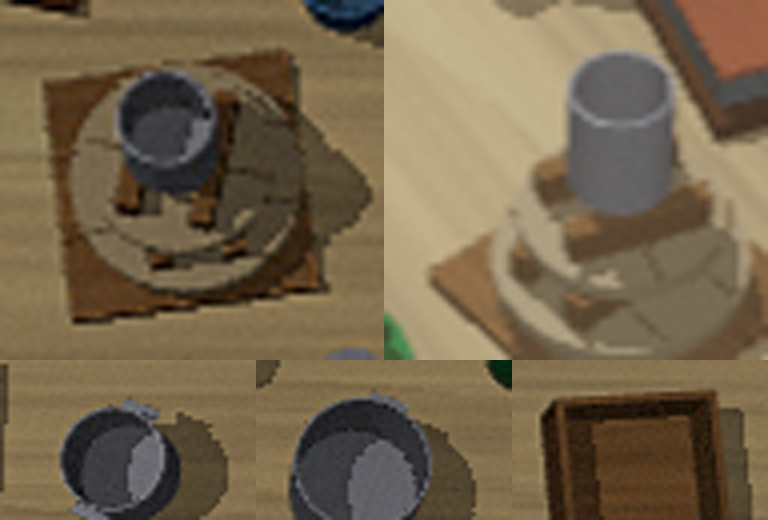

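View pics/wrist0.png

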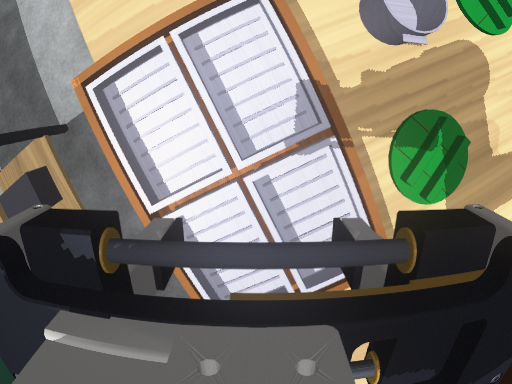

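The crops show the cup rim centre at top (228,150) and side (271.5,149). The square lid is turned slightly, and the battens of the small lid run roughly along world x. The wrist view looks past the fingers over the table, so it will serve for fine measurement.

```bash
cat >> h.py <<'E'
def undist(f,uv): # wrist equidistant fisheye -> pinhole pixels
    D=np.zeros(4); return cv2.fisheye.undistortPoints(np.array(uv,float).reshape(-1,1,2),f["mtx"],D,P=f["mtx"]).reshape(-1,2)
def row(pos,yaw=None,s=None):
    "shift in tool axes (mm) and turn to reach world TCP pos, yaw"
    from scipy.spatial.transform import Rotation as R
    from station import status
    s=s or status.get_state(); r=R.from_euler("xyz",s["ee_rot"]); d=r.inv().apply(np.array(pos)-s["eef_pos"])*1e3
    t=0 if yaw is None else (-(yaw-s["ee_rot"][2])+np.pi/2)%np.pi-np.pi/2
    return d.round(1).tolist(), round(t,3)
def snap(n,out):
    from station import optics
    f=optics.grab_frame(n); cv2.imwrite(f"pics/{out}.png",f["color"][:,:,::-1]); np.savez(f"pics/{out}.npz",**f); return f
def tri(fs,uvs):
    "triangulate one point from several pinhole views"
    A=[];b=[]
    for f,uv in zip(fs,uvs):
        d=np.linalg.inv(f["mtx"])@np.r_[uv,1]; d=f["cam_to_world"][:3,:3]@d; d/=np.linalg.norm(d); M=np.eye(3)-np.outer(d,d); A.append(M); b.append(M@f["cam_to_world"][:3,3])
    return np.linalg.solve(sum(A),sum(b))
E
python3 - <<'E'
from h import *
t=load("top0"); s=load("side0")
print("cup",ray(t,(228,149.7),.162),ray(s,(271.5,149.2),.162))
print("pots",ray(t,(160,205.2),.08),ray(t,(296.5,156.5),.1),"box",ray(t,(360,209),.08))
sq=[(207.5,144),(247.5,138.5),(253.5,178),(212.5,183.5)]
P=ray(t,sq,.01); print("sq",P.round(3).tolist(),P.mean(0)); e=P[1]-P[0]; print(np.degrees(np.arctan2(e[1],e[0])))
b=ray(t,[(220.5,165.5),(224,147)],.096); e=b[1]-b[0]; print("batten",np.degrees(np.arctan2(e[1],e[0])))
c=ray(t,[(227,147)],.162)
p=ray(t,(228,149.7),.162)[0]
print(row([p[0]-.12,p[1],.34],0.0))
print("tea,shaker,choko",ray(t,[(340,122),(259,193),(257,122)],.06).round(3).tolist())
E
```

```text
cup [[0.58067988 0.10597139]] [[0.58527069 0.10638857]]
pots [[0.4042149  0.34090815]] [[ 0.57652973 -0.12771053]] box [[ 0.39802389 -0.34589883]]
sq [[0.646, 0.192], [0.668, 0.045], [0.519, 0.021], [0.497, 0.169]] [0.58252337 0.10675851]
-81.28439938493639
batten -9.01916388871453
([368.2, 378.3, -99.6], np.float64(-0.452))
tea,shaker,choko [[0.718, -0.289], [0.454, 0.001], [0.715, 0.01]]
```

```bash
python3 -m jog '[[1,[100,100,-100],-0.15],[1,[368,378,-100],-0.452],[1,[368,378,-100],-0.452],[1,[368,378,-100],-0.452],[1,[368,378,-100],-0.452],[1,[368,378,-100],-0.452],[1,[368,378,-100],-0.452],[1,[368,378,-100],-0.452],[1,[368,378,-100],-0.452],[1,[368,378,-100],-0.452],[1,[368,378,-100],-0.452],[1,[368,378,-100],-0.452]]'; python3 - <<'E'
from h import *
f=snap("wrist","w1")
E
```

```text
t: 1.65
eef_pos: [0.4605, 0.1072, 0.3403]
ee_rot: [3.141, 0.001, 0.001]
force: [-0.2, 0.1, -0.0]
width: 0.0878
gripper_force: 0.0
```

View pics/w1.png

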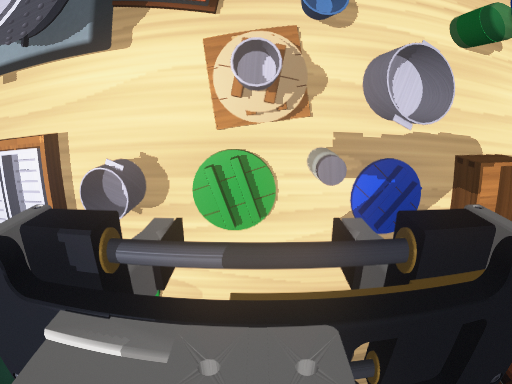

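The wrist view shows the pile at (258,75), with the cup rim centred near (258,62). The large-pot rim is at (420,85), the small-pot rim near (106,193), and the square lid's corners are at (203,38), (296,25), (312,115) and (220,129).

```bash
cat >> h.py <<'E'
def crop(f,x,y,w,h,k,out):
    im=f["color"][y:y+h,x:x+w,::-1]; cv2.imwrite(f"pics/{out}.png",cv2.resize(im,None,fx=k,fy=k,interpolation=cv2.INTER_CUBIC))
def w(f,uv,z): return ray(f,undist(f,uv),z)
def circ(P):
    A=np.c_[2*P,np.ones(len(P))]; s=np.linalg.lstsq(A,(P**2).sum(1),rcond=None)[0]; return s[:2].round(4),round(float(np.sqrt(s[2]+s[:2]@s[:2])),4)
E
python3 - <<'E'
from h import *
f=load("w1")
print("cup",circ(w(f,[(232,63),(258,37),(283,62),(258,88)],.162)))
S=w(f,[(203,38),(296,25),(312,115),(220,129)],.01); print("sq",S.round(3).tolist(),S.mean(0))
print("Lpot",circ(w(f,[(387,85),(454,85),(420,42),(418,126)],.1)))
print("Spot",circ(w(f,[(81,193),(131,190),(106,168),(107,219)],.08)))
b=w(f,[(233,97),(240,72)],.096); e=b[0]-b[1]; print(np.degrees(np.arctan2(e[1],e[0])))
crop(f,190,10,260,130,3,"c1")
E
```

```text
cup (array([0.5823, 0.1076]), 0.0279)
sq [[0.65, 0.194], [0.671, 0.046], [0.523, 0.02], [0.5, 0.167]] [0.58598725 0.10697082]
Lpot (array([ 0.5798, -0.1265]), 0.0603)
Spot (array([0.4116, 0.3442]), 0.0445)
164.56848937170025
```

View pics/c1.png

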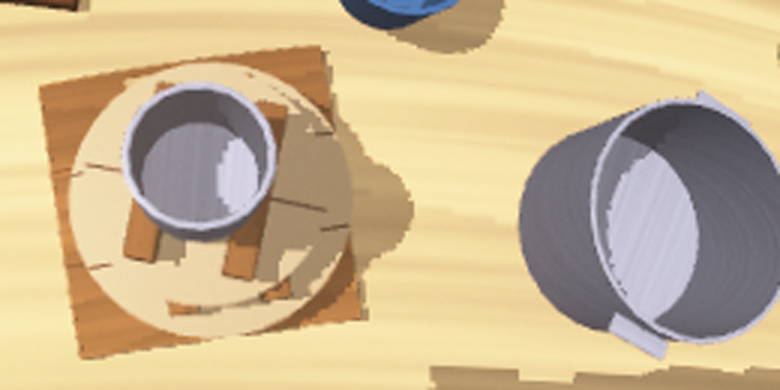

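```bash
python3 -m jog '[[1,[60,0,50],0],[1,[122,0,60],0],[1,[122,0,100],0],[1,[122,0,150],0],[1,[122,0,190],0],[1,[122,0,205],0],[1,[122,0,205],0],[-1,[122,0,205],0],[-1,[122,0,205],0],[-1,[122,0,205],0],[-1,[122,0,205],0],[-1,[122,0,205],0],[-1,[122,0,205],0]]' 15
```

```text
t: 3.32
eef_pos: [0.5832, 0.1067, 0.1363]
ee_rot: [-3.141, -0.001, 0.0]
force: [-1.2, 1.4, 6.1]
width: 0.0566
gripper_force: 15.0
```

```bash
python3 -m jog '[[-1,[0,0,-20],0],[-1,[0,0,-60],0],[-1,[0,0,-120],0],[-1,[0,0,-180],0],[-1,[-60,0,-204],0],[-1,[-123,0,-204],0],[-1,[-123,0,-204],0]]'; python3 - <<'E'
from h import *
f=snap("wrist","w2")
E
python3 -m jog '[[-1,[0,60,0],0],[-1,[0,120,0],0],[-1,[0,180,0],0],[-1,[0,234,0],0],[-1,[0,234,0],0],[-1,[0,234,0],0]]'; python3 - <<'E'
from h import *
f=snap("wrist","w3")
a=load("w2")
k=lambda im,x,y,w,h:cv2.resize(im[y:y+h,x:x+w,::-1],None,fx=3,fy=3,interpolation=cv2.INTER_CUBIC)
cv2.imwrite("pics/c2.png",np.hstack([k(a["color"],190,5,133,150),k(f["color"],190,5,133,150)]))
E
```

```text
t: 4.2
eef_pos: [0.4565, 0.1058, 0.3405]
ee_rot: [-3.139, -0.001, 0.001]
force: [2.0, -0.7, -0.3]
width: 0.0566
gripper_force: 15.0
t: 5.0
eef_pos: [0.4602, -0.1279, 0.3388]
ee_rot: [3.142, 0.002, -0.002]
force: [0.1, 0.3, -1.6]
width: 0.0563
gripper_force: 15.0
```

View pics/c2.png

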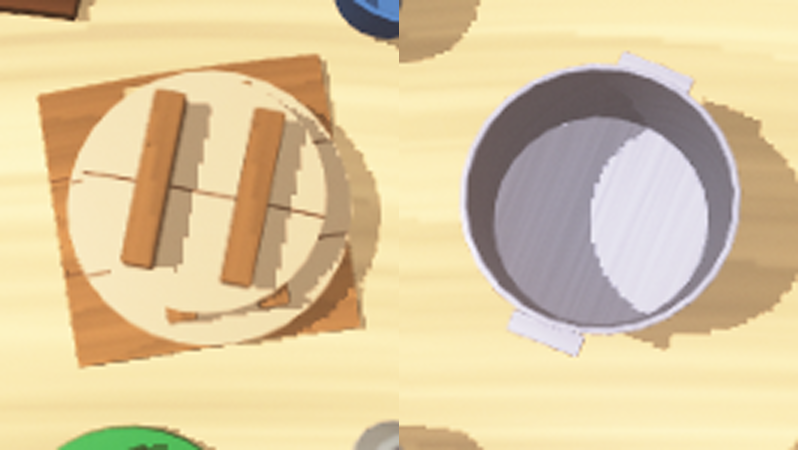

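View pics/w3.png

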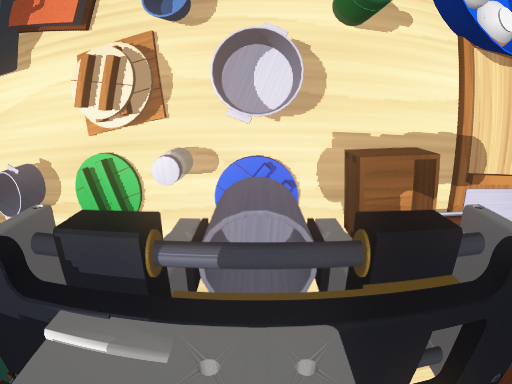

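The crops give the large-pot rim's extents as (211..303.7, 27..116). They also show both battens of the small lid clearly. The cup is held between the fingers, and the box is at about (395,185).

```bash
python3 - <<'E'
from h import *
from station import status
f=load("w3"); print("Lpot",circ(w(f,[(211,71),(303.5,69),(257,27),(257,116)],.1)))
f=load("w2"); C=np.array([(157,89),(285,113),(253,287),(121,263)])/3+[190,5]
P=w(f,C,.096); print("small",P.round(4).tolist(),P.mean(0).round(4)); 
for a,b in((3,0),(2,1)): e=P[b]-P[a]; print(np.hypot(*e).round(4),np.degrees(np.arctan2(e[1],e[0])).round(2))
S=w(f,np.array([(38,95),(320,54),(366,328),(80,366)])/3+[190,5],.01); print("sq",S.round(3).tolist(),S.mean(0).round(4))
print(status.get_state()["q"].round(3))
E
python3 -m jog '[[-1,[-60,92,0],0.18],[-1,[-60,92,0],0.36],[-1,[-60,92,0],0.54],[-1,[-60,92,0],0.72],[-1,[-60,92,0],0.9],[-1,[-60,92,0],1.08],[-1,[-60,92,0],1.26],[-1,[-60,92,0],1.44],[-1,[-60,92,0],1.57],[-1,[-60,92,0],1.57],[-1,[-60,92,0],1.57]]'; python3 - <<'E'
from h import *
from station import status
f=snap("wrist","w4")
print(status.get_state()["q"].round(3))
crop(f,150,0,220,165,3.5,"c4")
E
```

```text
Lpot (array([ 0.5803, -0.1277]), 0.0589)
small [[0.6272, 0.1264], [0.6166, 0.0711], [0.5387, 0.0848], [0.5493, 0.1417]] [0.5829 0.106 ]
0.0794 -11.14
0.0791 -9.98
sq [[0.649, 0.194], [0.671, 0.044], [0.521, 0.02], [0.5, 0.172]] [0.5852 0.1076]
[ 0.143 -0.026 -0.237 -0.    -1.361  1.427]
t: 6.42
eef_pos: [0.4002, -0.2189, 0.3395]
ee_rot: [3.142, 0.0, -1.566]
force: [0.5, 0.9, -1.3]
width: 0.0565
gripper_force: 15.0
[-0.067 -0.066 -0.274 -0.    -1.363  0.071]
```

View pics/c4.png

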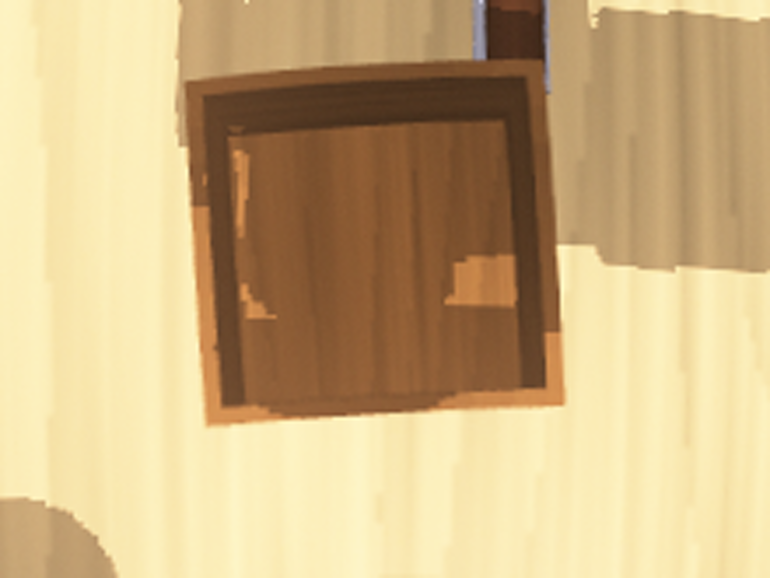

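The box sits at the middle of the crop, with outer rim corners (186,82), (545,60), (565,404) and (206,427).

```bash
python3 - <<'E'
from h import *
f=load("w4"); P=w(f,np.array([(186,82),(545,60),(565,404),(206,427)])/3.5+[150,0],.08)
print(P.round(4).tolist(),P.mean(0).round(4))
for a,b in((0,1),(3,2),(1,2),(0,3)): e=P[b]-P[a]; print(np.hypot(*e).round(4),np.degrees(np.arctan2(e[1],e[0])).round(2))
c=P.mean(0); print(row([*c,.34],np.radians(-91.5)))
E
```

```text
[[0.4746, -0.4119], [0.3349, -0.4216], [0.3265, -0.2827], [0.4659, -0.2727]] [ 0.4005 -0.3472]
0.1401 -176.02
0.1398 -175.91
0.1391 93.45
0.1394 93.56
([128.2, 0.2, -0.5], np.float64(0.031))
```

```bash
python3 -m jog '[[-1,[60,0,0],-0.061],[-1,[128,0,50],-0.061],[-1,[128,0,110],-0.061],[-1,[128,0,170],-0.061],[-1,[128,0,230],-0.061],[-1,[128,0,270],-0.061],[-1,[128,0,285],-0.061],[-1,[128,0,292],-0.061],[-1,[128,0,292],-0.061],[-1,[128,0,292],-0.061]]'; python3 -m jog '[[0.45,[0,0,0],0],[0.45,[0,0,0],0],[0.45,[0,0,0],0],[0.45,[0,0,-20],0],[0.45,[0,0,-60],0],[0.45,[0,0,-110],0],[1,[-50,0,-170],0],[1,[-110,0,-230],0],[1,[-128,0,-292],0],[1,[-128,0,-292],0],[1,[-128,0,-292],0]]'; python3 - <<'E'
from h import *
f=snap("wrist","w5"); crop(f,150,0,220,165,3,"c5")
E
```

```text
t: 7.72
eef_pos: [0.4011, -0.3479, 0.0492]
ee_rot: [-3.139, -0.001, -1.508]
force: [0.0, 0.5, -0.7]
width: 0.0561
gripper_force: 15.0
t: 9.1
eef_pos: [0.393, -0.2192, 0.3428]
ee_rot: [-3.135, -0.001, -1.507]
force: [0.3, 0.3, -0.5]
width: 0.0879
gripper_force: 0.0
```

View pics/c5.png

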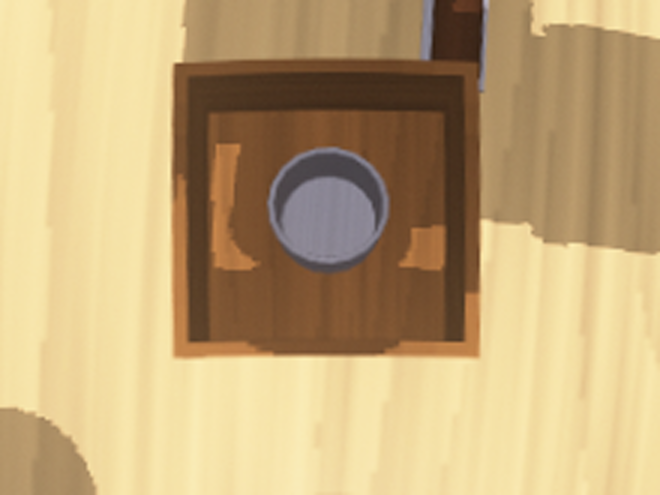

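The cup stands upright near the middle of the box (crop centre (328,208)), and the box has not moved. Next is the small lid.

```bash
python3 -m jog '[[1,[0,0,0],0],[1,[0,0,0],0]]'; python3 - <<'E'
from h import *
print(row([.465,.128,.34],-.184))
f=load("w5"); P=w(f,np.array([(174,64),(477,62),(480,356),(174,357)])/3+[150,0],.08)
print(P.round(4).tolist(),P.mean(0).round(4))
for a,b in((0,1),(3,2),(1,2),(0,3)): e=P[b]-P[a]; print(np.hypot(*e).round(4),np.degrees(np.arctan2(e[1],e[0])).round(2))
E
```

```text
t: 9.4
eef_pos: [0.3916, -0.22, 0.3384]
ee_rot: [3.139, 0.0, -1.51]
force: [0.1, 0.2, -0.1]
width: 0.0875
gripper_force: 0.0
([-342.9, -94.6, -1.7], np.float64(-1.326))
[[0.4745, -0.412], [0.3361, -0.4219], [0.326, -0.2828], [0.4655, -0.2732]] [ 0.4005 -0.3475]
0.1387 -175.93
0.1398 -176.09
0.1395 94.17
0.1391 93.72
```

```bash
python3 -m jog '[[1,[-60,-15,0],-0.18],[1,[-120,-30,0],-0.36],[1,[-180,-45,0],-0.54],[1,[-240,-65,0],-0.72],[1,[-300,-80,0],-0.9],[1,[-343,-95,0],-1.08],[1,[-343,-95,0],-1.26],[1,[-343,-95,0],-1.326],[1,[-343,-95,0],-1.326],[1,[-343,-95,0],-1.326]]'; python3 - <<'E'
from h import *
f=snap("wrist","w6"); crop(f,180,0,150,140,5,"c6")
print(row([.583,.1062,.0905],-.184))
E
```

```text
t: 10.65
eef_pos: [0.4656, 0.1281, 0.3391]
ee_rot: [3.141, 0.001, -0.185]
force: [0.6, 0.6, -0.1]
width: 0.0874
gripper_force: 0.0
([119.5, -0.1, 248.7], np.float64(-0.001))
```

View pics/c6.png

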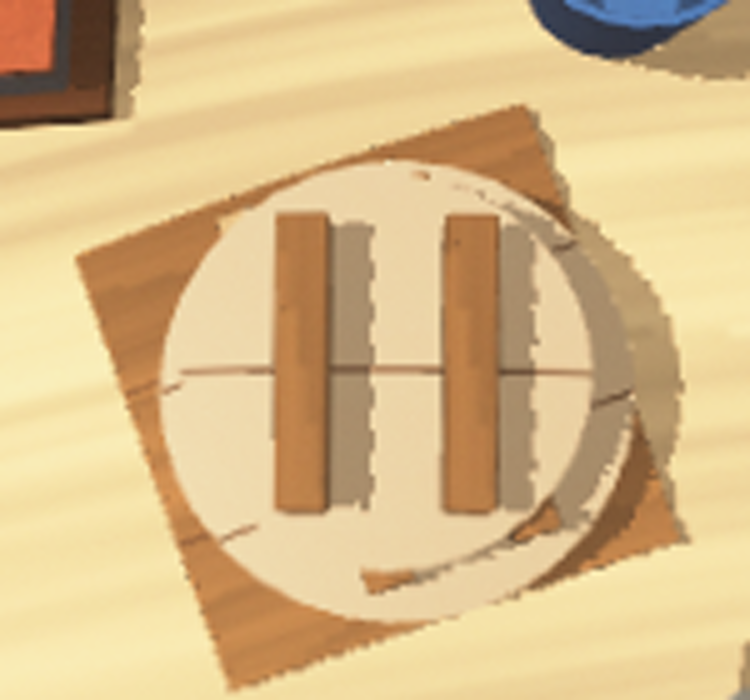

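The battens are square to the tool in this crop, corners (276,213), (498,214), (497,512) and (274,512), so the yaw is right.

```bash
python3 - <<'E'
from h import *
f=load("w6"); P=w(f,np.array([(276,213),(498,214),(497,512),(274,512)])/5+[180,0],.096); print(P.round(4).tolist(),P.mean(0).round(4))
E
python3 -m jog '[[1,[60,0,50],0],[1,[119,0,90],0],[1,[119,0,150],0],[1,[119,0,200],0],[1,[119,0,235],0],[1,[119,0,248],0],[1,[119,0,248],0],[-1,[119,0,248],0],[-1,[119,0,248],0],[-1,[119,0,248],0],[-1,[119,0,248],0],[-1,[119,0,248],0],[-1,[119,0,248],0]]' 30
```

```text
[[0.6272, 0.127], [0.6165, 0.0708], [0.5385, 0.0857], [0.5491, 0.1421]] [0.5828 0.1064]
t: 12.32
eef_pos: [0.5828, 0.107, 0.0923]
ee_rot: [-3.141, -0.001, -0.183]
force: [-1.2, -0.1, 5.7]
width: 0.0578
gripper_force: 30.0
```

```bash
python3 -m jog '[[-1,[0,0,-10],0],[-1,[0,0,-50],0],[-1,[0,0,-110],0],[-1,[0,0,-170],-0.18],[-1,[-50,-20,-210],-0.36],[-1,[-100,-40,-248],-0.54],[-1,[-150,-60,-248],-0.72],[-1,[-210,-83,-248],-0.9],[-1,[-210,-83,-248],-1.08],[-1,[-210,-83,-248],-1.26],[-1,[-210,-83,-248],-1.44],[-1,[-210,-83,-248],-1.584],[-1,[-210,-83,-248],-1.584],[-1,[-210,-83,-248],-1.584],[-1,[-210,-83,-248],-1.584]]'; python3 - <<'E'
from h import *
f=snap("wrist","w7")
E
```

```text
t: 14.2
eef_pos: [0.3912, 0.2266, 0.3396]
ee_rot: [3.142, -0.0, 1.399]
force: [-0.1, -0.2, -1.6]
width: 0.0575
gripper_force: 30.0
```

View pics/w7.png

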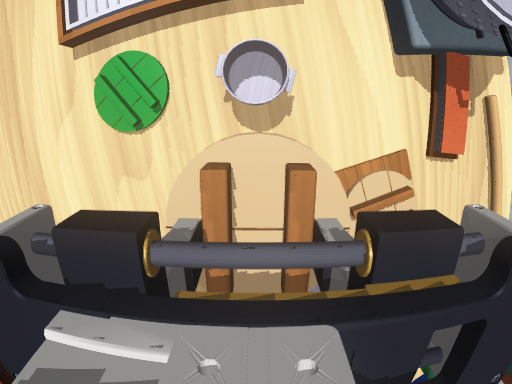

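The wrist view shows the small lid held level by its battens. The small-pot rim ahead spans about (221..289, 39..104), and the large and square lids are still on the pile at right.

```bash
cat >> h.py <<'E'
def potfit(f,uv,z,r,smax=70):
    from scipy.optimize import least_squares
    m=(cv2.cvtColor(f["color"],cv2.COLOR_RGB2HSV)[...,1]<smax).astype(np.uint8)
    m=cv2.morphologyEx(m,cv2.MORPH_OPEN,np.ones((3,3),np.uint8))
    n,L=cv2.connectedComponents(m); c=(L==L[uv[1],uv[0]]).astype(np.uint8)
    C=max(cv2.findContours(c,cv2.RETR_EXTERNAL,cv2.CHAIN_APPROX_NONE)[0],key=len).reshape(-1,2)
    P=w(f,C,z); s=least_squares(lambda p:np.hypot(*(P-p[:2]).T)-p[2],[*P.mean(0),r],loss="soft_l1",f_scale=.001)
    return s.x.round(4), len(P), C.min(0), C.max(0)
E
python3 - <<'E'
from h import *
f=load("w7"); 
for s in (60,80,100): print(potfit(f,(257,72),.08,.046,s))
print(circ(w(f,[(221,74),(289,74),(255,39),(255,105)],.08)))
f=load("w3")
for s in (60,80): print("L",potfit(f,(257,71),.1,.06,s))
E
```

```text
(array([0.4084, 0.3495, 0.0461]), 213, array([215,  38], dtype=int32), array([295, 104], dtype=int32))
(array([0.4079, 0.3527, 0.0489]), 282, array([214,  13], dtype=int32), array([295, 104], dtype=int32))
(array([0.3091, 0.0062, 0.5102]), 3315, array([0, 0], dtype=int32), array([511, 383], dtype=int32))
(array([0.4085, 0.3482]), 0.0457)
L (array([ 0.581 , -0.1266,  0.0598]), 281, array([210,  22], dtype=int32), array([303, 123], dtype=int32))
L (array([ 0.1894, -0.0632,  0.4587]), 3080, array([0, 0], dtype=int32), array([511, 383], dtype=int32))
```

```bash
python3 -m jog '[[-1,[-15,50,-60],0],[-1,[-15,50,-60],0],[-1,[-15,50,-60],0]]'; python3 - <<'E'
from h import *
f=snap("wrist","w8"); c=undist(f,[(0,0)])
T=np.linalg.inv(f["cam_to_world"]); p=T[:3,:3]@np.array([.4084,.349,.0])+T[:3,3]
th=np.arctan2(np.hypot(*p[:2]),p[2]); uv=f["mtx"][:2,2]+297.3*th*p[:2]/np.hypot(*p[:2]); uv=uv.astype(int); print(uv)
for s in (50,60,70): print(potfit(f,uv,.08,.046,s))
t=load("top0"); s=load("side0")
undist_=undist
import h; h.undist=lambda f,uv:np.array(uv,float)
for n,g,c,z,r in (("Ts",t,(160,207),.08,.046),("Tl",t,(296,160),.1,.06),("Ss",s,(190,150),.08,.046),("Sl",s,(314,225),.1,.06)):
    for sm in (50,70): print(n,potfit(g,c,z,r,sm))
E
```

```text
t: 14.62
eef_pos: [0.4387, 0.2033, 0.4]
ee_rot: [3.141, -0.001, 1.399]
force: [0.6, -0.4, -0.8]
width: 0.0576
gripper_force: 30.0
[227  73]
(array([0.4094, 0.3478, 0.0473]), 189, array([189,  39], dtype=int32), array([258,  97], dtype=int32))
(array([0.4095, 0.3478, 0.0474]), 189, array([189,  39], dtype=int32), array([258,  97], dtype=int32))
(array([0.4095, 0.3479, 0.0475]), 191, array([189,  39], dtype=int32), array([258,  97], dtype=int32))
Ts (array([0.402 , 0.3422, 0.0458]), 107, array([145, 190], dtype=int32), array([173, 220], dtype=int32))
Ts (array([0.403 , 0.3431, 0.0503]), 96, array([145, 190], dtype=int32), array([173, 220], dtype=int32))
Tl (array([ 0.5701, -0.1257,  0.0625]), 124, array([279, 139], dtype=int32), array([313, 178], dtype=int32))
Tl (array([ 0.5721, -0.1247,  0.0647]), 115, array([278, 139], dtype=int32), array([313, 178], dtype=int32))
Ss (array([0.3967, 0.3148, 0.0658]), 104, array([172, 134], dtype=int32), array([204, 169], dtype=int32))
Ss (array([0.3964, 0.3148, 0.0686]), 107, array([171, 134], dtype=int32), array([205, 169], dtype=int32))
Sl (array([ 0.5629, -0.1507,  0.0787]), 145, array([291, 199], dtype=int32), array([338, 250], dtype=int32))
Sl (array([ 0.5627, -0.1508,  0.0803]), 153, array([290, 198], dtype=int32), array([339, 251], dtype=int32))
```

```bash
python3 -m jog '[[-1,[55,-20,0],0],[-1,[110,-40,40],0],[-1,[138,-54,90],0],[-1,[138,-54,150],0],[-1,[138,-54,210],0],[-1,[138,-54,255],0],[-1,[138,-54,280],0],[-1,[138,-54,287],0],[-1,[138,-54,290],0],[-1,[138,-54,291],0],[-1,[138,-54,291],0]]'
```

```text
t: 16.05
eef_pos: [0.4082, 0.349, 0.1095]
ee_rot: [3.141, -0.002, 1.401]
force: [0.2, 0.3, -0.4]
width: 0.0578
gripper_force: 30.0
```

```bash
python3 -m jog '[[-1,[0,0,1],0],[-1,[0,0,1],0],[-1,[0,0,1],0]]'; python3 -m jog '[[0.6,[0,0,0],0],[1,[0,0,0],0],[1,[0,0,0],0],[1,[0,0,0],0],[1,[0,0,-20],0],[1,[0,0,-60],0],[1,[-40,0,-120],0],[1,[-90,0,-180],0],[1,[-120,0,-230],0],[1,[-120,0,-230],0],[1,[-120,0,-230],0]]'; python3 - <<'E'
from h import *
f=snap("wrist","w9")
hsv=cv2.cvtColor(f["color"],cv2.COLOR_RGB2HSV)
for y in range(25,125,10): print(y,[tuple(int(v) for v in hsv[y,x]) for x in range(205,315,12)])
E
```

```text
t: 16.42
eef_pos: [0.4083, 0.3489, 0.1083]
ee_rot: [3.141, -0.001, 1.401]
force: [-1.4, 0.1, 6.0]
width: 0.0579
gripper_force: 30.0
t: 17.8
eef_pos: [0.388, 0.23, 0.3393]
ee_rot: [3.14, -0.004, 1.4]
force: [-0.0, 0.4, 0.7]
width: 0.0878
gripper_force: 0.0
25 [(19, 97, 231), (19, 98, 229), (20, 94, 234), (21, 91, 238), (20, 94, 234), (20, 92, 235), (21, 91, 236), (19, 97, 228), (20, 95, 232), (21, 91, 238)]
35 [(20, 95, 231), (19, 101, 225), (19, 98, 230), (20, 66, 236), (20, 64, 236), (20, 64, 236), (20, 92, 236), (19, 98, 229), (20, 94, 234), (21, 90, 239)]
45 [(20, 94, 235), (19, 100, 221), (20, 65, 235), (14, 157, 167), (19, 67, 235), (19, 68, 234), (14, 157, 166), (19, 93, 231), (21, 93, 237), (20, 91, 237)]
55 [(21, 90, 238), (19, 102, 218), (20, 69, 233), (14, 155, 164), (19, 70, 233), (18, 71, 233), (14, 155, 164), (18, 74, 230), (21, 90, 239), (20, 92, 235)]
65 [(21, 90, 238), (19, 73, 231), (18, 71, 232), (14, 154, 161), (19, 72, 231), (19, 73, 231), (14, 155, 161), (19, 76, 229), (20, 93, 236), (21, 91, 236)]
75 [(20, 92, 236), (18, 76, 230), (18, 75, 229), (14, 154, 162), (18, 75, 230), (19, 76, 229), (14, 156, 159), (18, 78, 228), (19, 96, 230), (20, 92, 235)]
85 [(20, 94, 234), (18, 78, 228), (18, 78, 228), (14, 155, 171), (18, 78, 228), (18, 79, 228), (14, 155, 171), (18, 80, 226), (19, 100, 228), (20, 93, 234)]
95 [(18, 100, 225), (19, 98, 230), (18, 82, 227), (14, 156, 168), (18, 80, 227), (18, 81, 226), (14, 155, 169), (18, 83, 225), (19, 98, 230), (20, 92, 235)]
105 [(19, 101, 222), (20, 95, 233), (18, 106, 152), (18, 96, 149), (18, 83, 224), (18, 82, 223), (17, 95, 150), (18, 110, 158), (19, 98, 230), (20, 93, 235)]
115 [(19, 98, 226), (21, 89, 239), (18, 111, 147), (18, 109, 159), (18, 108, 163), (18, 106, 168), (18, 109, 157), (18, 109, 159), (19, 96, 230), (20, 91, 237)]
```

```bash
cat >> h.py <<'E'
def lidfit(f,uv,zb,R):
    "round lid: board centre (rim contour at zb+.010) and battens (top at zb+.032): centre, yaw"
    from scipy.optimize import least_squares
    hsv=cv2.cvtColor(f["color"],cv2.COLOR_RGB2HSV); P0=w(f,[uv],zb+.02)[0]
    yy,xx=np.mgrid[0:200:1,120:400:1]; px=np.c_[xx.ravel(),yy.ravel()]
    m=((hsv[...,0]<16)&(hsv[...,1]>125)).astype(np.uint8); n,L,st,ce=cv2.connectedComponentsWithStats(m)
    out=[]
    for i in range(1,n):
        if st[i,4]>150 and st[i,4]<3500:
            C=max(cv2.findContours((L==i).astype(np.uint8),cv2.RETR_EXTERNAL,cv2.CHAIN_APPROX_NONE)[0],key=len).reshape(-1,2)
            P=w(f,C,zb+.032)
            if np.hypot(*(P.mean(0)-P0))<.06:
                (c,s,a)=cv2.minAreaRect((P*1e4).astype(np.float32)); a=a if s[0]>s[1] else a+90
                out.append((np.round(np.array(c)/1e4,4),np.round(np.sort(s)/1e4,4),round((a+90)%180-90,2)))
    return out
E
python3 - <<'E'
from h import *
f=load("w9"); print(lidfit(f,(258,75),.08,.056)); print(row([.466,.087,.34],.17))
f=load("w6"); print(lidfit(f,(257,73),.064,.056))
E
```

```text
[(array([0.3862, 0.3537]), array([0.0124, 0.0784]), 80.27), (array([0.4293, 0.3463]), array([0.0136, 0.0784]), 80.13)]
([-127.9, 101.4, -2.4], np.float64(1.231))
[(array([0.6378, 0.0794]), array([0.03  , 0.0673]), 67.03), (array([0.5717, 0.141 ]), array([0.062 , 0.1237]), 8.2), (array([0.5875, 0.1281]), array([0.0129, 0.0774]), -10.61), (array([0.579 , 0.0859]), array([0.0142, 0.0786]), -10.62)]
```

```bash
python3 -m jog '[[1,[-50,40,0],0.18],[1,[-90,70,0],0.36],[1,[-128,101,0],0.54],[1,[-128,101,0],0.72],[1,[-128,101,0],0.9],[1,[-128,101,0],1.08],[1,[-128,101,0],1.231],[1,[-128,101,0],1.231],[1,[-128,101,0],1.231],[1,[-128,101,0],1.231]]'; python3 - <<'E'
from h import *
f=snap("wrist","w10"); print(lidfit(f,(257,73),.032,.07))
crop(f,180,0,150,140,5,"c10")
E
```

```text
t: 19.1
eef_pos: [0.4657, 0.0872, 0.3372]
ee_rot: [3.141, 0.001, 0.172]
force: [-0.2, 0.1, -0.3]
width: 0.0875
gripper_force: 0.0
[(array([0.5798, 0.1083]), array([0.1334, 0.1337]), 8.7), (array([0.5814, 0.104 ]), array([0.0582, 0.109 ]), 9.95)]
```

View pics/c10.png

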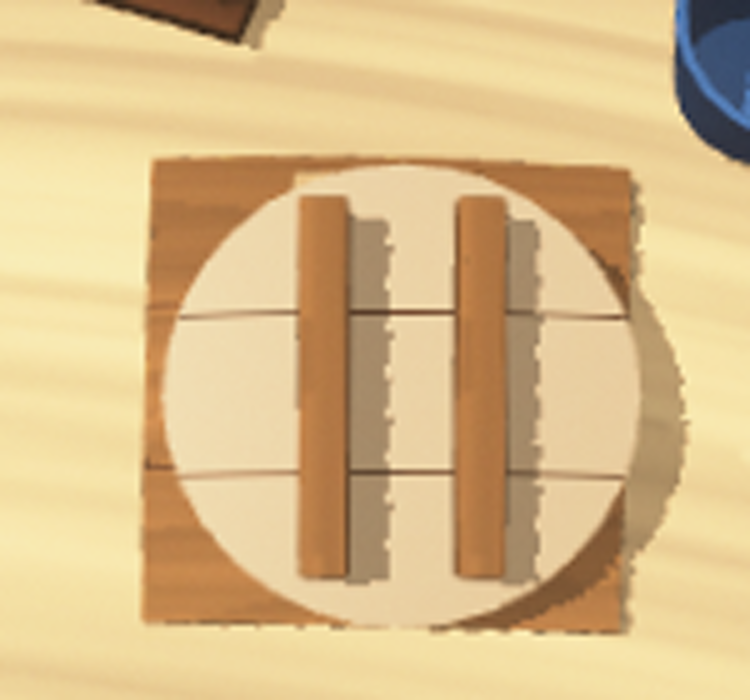

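The battens run straight up the crop, with outer corners (300,196), (505,197), (505,578) and (299,578), so the tool yaw matches the large lid. The square lid is the brown board beneath it.

```bash
python3 - <<'E'
from h import *
f=load("w10"); P=w(f,np.array([(300,196),(505,197),(505,578),(299,578)])/5+[180,0],.064); print(P.round(4).tolist(),P.mean(0).round(4))
e=P[0]-P[3];print(np.degrees(np.arctan2(e[1],e[0])))
print(row([*P.mean(0),.0595],.173))
P=w(f,np.array([(153,158),(630,168),(628,633),(142,622)])/5+[180,0],.010); print("sq",P.mean(0).round(4))
for a,b in((3,0),(2,1)): e=P[b]-P[a]; print(np.degrees(np.arctan2(e[1],e[0])))
E
```

```text
[[0.63, 0.1405], [0.6396, 0.0845], [0.5321, 0.0656], [0.5222, 0.1221]] [0.581  0.1032]
9.680040986671736
([116.4, 3.9, 277.8], np.float64(-0.001))
sq [0.5853 0.1078]
8.391313320107471
9.820625070861047
```

```bash
python3 -m jog '[[1,[60,4,50],0],[1,[116,4,90],0],[1,[116,4,150],0],[1,[116,4,210],0],[1,[116,4,260],0],[1,[116,4,278],0],[1,[116,4,278],0],[-1,[116,4,278],0],[-1,[116,4,278],0],[-1,[116,4,278],0],[-1,[116,4,278],0],[-1,[116,4,278],0],[-1,[116,4,278],0]]'; python3 -m jog '[[-1,[0,0,-10],0],[-1,[0,0,-50],0],[-1,[0,0,-110],0],[-1,[0,0,-170],0],[-1,[0,0,-200],0],[-1,[0,0,-200],0]]'; python3 - <<'E'
from h import *
snap("wrist","w11"); print(row([.5805,-.1272,.26],.173))
E
```

```text
t: 20.78
eef_pos: [0.5808, 0.1028, 0.0598]
ee_rot: [-3.142, -0.0, 0.17]
force: [-0.7, 0.4, 1.8]
width: 0.0577
gripper_force: 30.0
t: 21.52
eef_pos: [0.5817, 0.1031, 0.2632]
ee_rot: [-3.14, -0.006, 0.17]
force: [-0.6, 0.1, -2.0]
width: 0.0576
gripper_force: 30.0
([-39.2, 226.8, 0.6], np.float64(-0.003))
```

```bash
python3 -m jog '[[-1,[-10,56,0],0],[-1,[-20,112,0],0],[-1,[-30,168,0],0],[-1,[-39.5,226.5,0],0],[-1,[-39.5,226.5,40],0],[-1,[-39.5,226.5,90],0],[-1,[-39.5,226.5,120],0],[-1,[-39.5,226.5,128],0],[-1,[-39.5,226.5,130],0],[-1,[-39.5,226.5,130],0],[-1,[-39.5,226.5,130],0]]'; python3 -m jog '[[-1,[0,0,1],0],[-1,[0,0,1],0],[-1,[0,0,1.5],0],[-1,[0,0,1.5],0]]'
```

```text
t: 22.95
eef_pos: [0.5808, -0.127, 0.1308]
ee_rot: [3.141, -0.002, 0.17]
force: [-0.1, -0.1, -0.5]
width: 0.0579
gripper_force: 30.0
t: 23.45
eef_pos: [0.5801, -0.1271, 0.128]
ee_rot: [-3.142, 0.0, 0.17]
force: [0.3, 0.8, -1.0]
width: 0.0577
gripper_force: 30.0
```

```bash
python3 -m jog '[[-1,[0,0,0.5],0],[-1,[0,0,1],0],[-1,[0,0,1],0]]'; python3 - <<'E'
from station import status
s=status.get_state(); print(s["force"],s["eef_pos"],s["moment"])
E
```

```text
t: 23.82
eef_pos: [0.5802, -0.1272, 0.1278]
ee_rot: [3.141, -0.0, 0.17]
force: [-3.2, 1.7, 4.6]
width: 0.0578
gripper_force: 30.0
[-3.22788684  1.65813626  4.61213846] [ 0.58016934 -0.12717839  0.12776007] [ 0.4268597   0.95861626 -0.01564375]
```

```bash
python3 -m jog '[[0.6,[0,0,0],0],[1,[0,0,0],0],[1,[0,0,0],0],[1,[0,0,0],0],[1,[0,0,-20],0],[1,[0,0,-60],0],[1,[-40,0,-120],0],[1,[-90,0,-180],0],[1,[-120,0,-212],0],[1,[-120,0,-212],0],[1,[-120,0,-212],0]]'; python3 - <<'E'
from h import *
f=snap("wrist","w12"); print(lidfit(f,(257,73),.10,.07))
hsv=cv2.cvtColor(f["color"],cv2.COLOR_RGB2HSV); m=(((hsv[...,1]<86)&(hsv[...,2]>215))|((hsv[...,0]<16)&(hsv[...,1]>120))).astype(np.uint8)
n,L,st,ce=cv2.connectedComponentsWithStats(m); i=L[72,257]; print(st[i])
C=max(cv2.findContours((L==i).astype(np.uint8),cv2.RETR_EXTERNAL,cv2.CHAIN_APPROX_NONE)[0],key=len).reshape(-1,2); print(circ(w(f,C,.11)))
print(row([.465,.087,.34],.16))
E
```

```text
t: 25.2
eef_pos: [0.4617, -0.1474, 0.3395]
ee_rot: [-3.141, -0.002, 0.17]
force: [0.1, 0.4, -1.2]
width: 0.0877
gripper_force: 0.0
[(array([ 0.5771, -0.1054]), array([0.0141, 0.1087]), 9.8), (array([ 0.5844, -0.148 ]), array([0.0141, 0.1087]), 9.76)]
[    0     0   512   242 61755]
(array([ 0.5325, -0.0999]), 0.2461)
([42.8, -230.4, -1.5], np.float64(0.01))
```

```bash
python3 -m jog '[[1,[10,-58,0],0.01],[1,[20,-116,0],0.01],[1,[30,-174,0],0.01],[1,[43,-230,0],0.01],[1,[43,-230,0],0.01],[1,[43,-230,0],0.01],[1,[43,-230,0],0.01]]'; python3 - <<'E'
from h import *
f=snap("wrist","w13"); print(lidfit(f,(257,73),.0,.07)); crop(f,180,0,150,140,5,"c13")
E
```

```text
t: 26.12
eef_pos: [0.4654, 0.0857, 0.3383]
ee_rot: [3.141, 0.001, 0.159]
force: [-0.2, 0.0, 0.7]
width: 0.0878
gripper_force: 0.0
[]
```

View pics/c13.png

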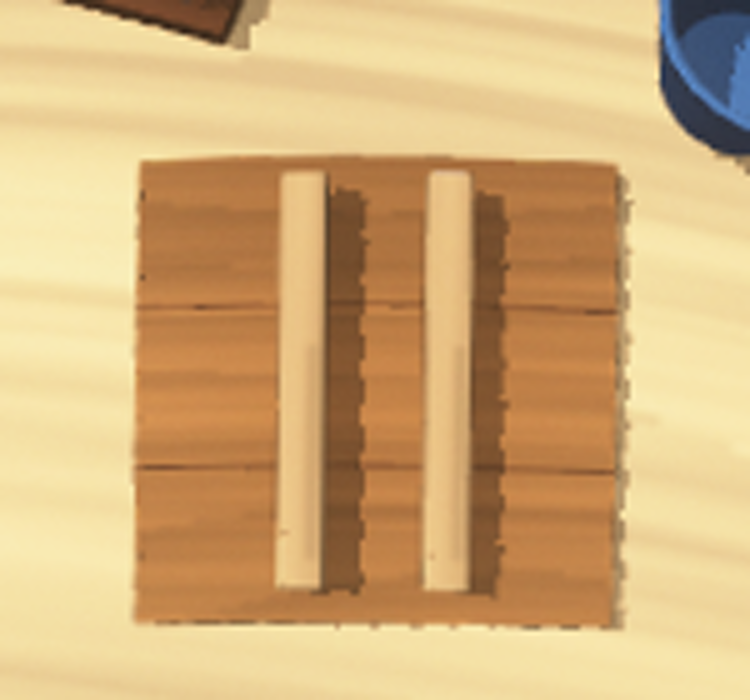

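The square lid is alone on the table. Its board corners are (138,161), (616,165), (614,627) and (134,622), and its batten corners are (282,172), (472,172), (470,591) and (275,588), nearly in line with the tool. That was my last picture.

```bash
python3 - <<'E'
from h import *
f=load("w13")
for C,z in (([(282,172),(472,172),(470,591),(275,588)],.032),([(138,161),(616,165),(614,627),(134,622)],.01)):
    P=w(f,np.array(C)/5+[180,0],z); print(P.mean(0).round(4))
    for a,b in((3,0),(2,1),(1,0),(2,3)): e=P[b]-P[a]; print(np.hypot(*e).round(4),np.degrees(np.arctan2(e[1],e[0])).round(2))
# contour-based: board incl. battens -> minAreaRect
hsv=cv2.cvtColor(f["color"],cv2.COLOR_RGB2HSV); m=((hsv[...,0]<18)&(hsv[...,1]>125)).astype(np.uint8)
n,L,st,ce=cv2.connectedComponentsWithStats(m); i=L[72,230]; print(st[i],L[72,212],i)
C=cv2.convexHull(np.argwhere(L==i)[:,::-1].astype(np.int32)).reshape(-1,2); P=w(f,C,.01)
c,s,a=cv2.minAreaRect((P*1e4).astype(np.float32)); print(np.array(c)/1e4,s,a)
print(row([.585,.1075,.0285],.155))
E
```

```text
[0.5852 0.1087]
0.1288 8.13
0.1297 8.9
0.057 99.01
0.0587 98.14
[0.585  0.1087]
0.1508 8.47
0.1509 9.04
0.1514 98.48
0.153 98.44
[ 207   31   97   95 7520] 3 3
[0.5856542  0.10908462] (1515.2742919921875, 1518.089111328125) 8.507935523986816
([121.9, -2.9, 310.0], np.float64(0.004))
```

```bash
python3 -m jog '[[1,[60,-1,60],0.011],[1,[122,-3,100],0.011],[1,[122,-3,160],0.011],[1,[122,-3,220],0.011],[1,[122,-3,270],0.011],[1,[122,-3,300],0.011],[1,[122,-3,311],0.011],[1,[122,-3,311],0.011],[-1,[122,-3,311],0.011],[-1,[122,-3,311],0.011],[-1,[122,-3,311],0.011],[-1,[122,-3,311],0.011],[-1,[122,-3,311],0.011],[-1,[122,-3,311],0.011]]'; python3 -m jog '[[-1,[0,0,-10],0],[-1,[0,0,-50],0],[-1,[0,0,-110],0],[-1,[0,0,-170],0],[-1,[0,0,-232],0],[-1,[0,0,-232],0],[-1,[0,0,-232],0]]'; python3 - <<'E'
from h import *
f=snap("wrist","w14"); print(row([.4005,-.3474,.26],.0672))
from station import status; print(status.get_state()["q"].round(2))
E
```

```text
t: 27.92
eef_pos: [0.5856, 0.1091, 0.0288]
ee_rot: [-3.141, -0.001, 0.15]
force: [-1.8, 0.6, 6.6]
width: 0.058
gripper_force: 30.0
t: 28.8
eef_pos: [0.5846, 0.1089, 0.2599]
ee_rot: [-3.141, 0.0, 0.149]
force: [0.3, 0.1, -3.7]
width: 0.0574
gripper_force: 30.0
([-249.5, 423.7, -0.5], np.float64(0.082))
[ 0.51  0.22 -0.14 -0.   -1.21  1.21]
```

```bash
python3 -m jog '[[-1,[-31,53,0],0.02],[-1,[-62,106,0],0.04],[-1,[-93,159,0],0.06],[-1,[-124,212,0],0.082],[-1,[-155,265,0],0.082],[-1,[-186,318,0],0.082],[-1,[-217,371,0],0.082],[-1,[-249.5,423.5,0],0.082],[-1,[-249.5,423.5,50],0.082],[-1,[-249.5,423.5,100],0.082],[-1,[-249.5,423.5,135],0.082],[-1,[-249.5,423.5,146],0.082],[-1,[-249.5,423.5,148],0.082],[-1,[-249.5,423.5,148],0.082],[-1,[-249.5,423.5,148],0.082]]'
```

```text
t: 30.72
eef_pos: [0.4022, -0.3472, 0.1133]
ee_rot: [3.141, -0.002, 0.068]
force: [0.3, -0.5, -1.1]
width: 0.0578
gripper_force: 30.0
```

```bash
python3 -m jog '[[-1,[0,0,1],0],[-1,[0,0,1],0],[-1,[0,0,1],0]]'
```

```text
t: 31.1
eef_pos: [0.4015, -0.347, 0.1112]
ee_rot: [3.141, -0.0, 0.067]
force: [-0.5, -0.0, -2.3]
width: 0.0577
gripper_force: 30.0
```

```bash
python3 -m jog '[[-1,[-1,0,0.5],0],[-1,[-1,0,1.5],0],[-1,[-1,0,1.5],0],[-1,[-1,0,1.5],0]]'; python3 -m jog '[[-1,[0,0,1],0],[-1,[0,0,1],0],[-1,[0,0,1],0]]'
```

```text
t: 31.6
eef_pos: [0.4005, -0.3471, 0.1095]
ee_rot: [-3.142, 0.0, 0.067]
force: [-0.8, -0.9, -1.4]
width: 0.0579
gripper_force: 30.0
t: 31.98
eef_pos: [0.4006, -0.3471, 0.1088]
ee_rot: [3.141, -0.0, 0.067]
force: [-0.7, 1.2, 3.7]
width: 0.0573
gripper_force: 30.0
```

Contact made. I'll release, retreat, and check from the wrist by number.

```bash
python3 -m jog '[[0.6,[0,0,0],0],[1,[0,0,0],0],[1,[0,0,0],0],[1,[0,0,0],0],[1,[0,0,-20],0],[1,[0,0,-60],0],[1,[0,-40,-120],0],[1,[0,-95,-180],0],[1,[0,-127,-232],0.18],[1,[0,-127,-232],0.36],[1,[0,-127,-232],0.54],[1,[0,-127,-232],0.72],[1,[0,-127,-232],0.9],[1,[0,-127,-232],1.08],[1,[0,-127,-232],1.26],[1,[0,-127,-232],1.44],[1,[0,-127,-232],1.57],[1,[0,-127,-232],1.57],[1,[0,-127,-232],1.57],[1,[0,-127,-232],1.57]]'; python3 - <<'E'
from h import *
f=snap("wrist","w15")
hsv=cv2.cvtColor(f["color"],cv2.COLOR_RGB2HSV); m=((hsv[...,0]<18)&(hsv[...,1]>125)).astype(np.uint8)
n,L,st,ce=cv2.connectedComponentsWithStats(m)
T=np.linalg.inv(f["cam_to_world"]); uv=None
for i in range(1,n):
    if st[i,4]>1500:
        C=cv2.convexHull(np.argwhere(L==i)[:,::-1].astype(np.int32)).reshape(-1,2); P=w(f,C,.09)
        c,s,a=cv2.minAreaRect((P*1e4).astype(np.float32)); print(st[i],np.array(c)/1e4,np.round(s,0),round(a,2))
# light battens on the board: top at .112
hit=((hsv[...,1]<120)&(hsv[...,2]>150)).astype(np.uint8); n,L,st,ce=cv2.connectedComponentsWithStats(hit)
for i in range(1,n):
    if 300<st[i,4]<3000 and ce[i][1]<170:
        C=np.argwhere(L==i)[:,::-1]; P=w(f,C,.112); c,s,a=cv2.minAreaRect((P*1e4).astype(np.float32)); print("b",st[i],np.array(c)/1e4,np.round(s,0),round(a,2))
t=snap("top","top15"); s=snap("side","side15")
E
```

```text
t: 34.48
eef_pos: [0.3919, -0.2203, 0.3406]
ee_rot: [-3.142, 0.0, -1.501]
force: [0.1, 0.4, -0.8]
width: 0.0878
gripper_force: 0.0
[  200     0   115   126 10964] [ 0.40163457 -0.35867217] [1516. 1750.] 3.58
b [ 22   0  40  18 519] [ 0.74923149 -0.45393174] [291. 933.] 77.69
```

```bash
python3 - <<'E'
from h import *
for n in("top","side"):
    a,b=load(n+"0"),load(n+"15"); d=cv2.absdiff(a["color"],b["color"]).max(2); m=cv2.morphologyEx((d>45).astype(np.uint8),cv2.MORPH_OPEN,np.ones((2,2),np.uint8))
    N,L,st,ce=cv2.connectedComponentsWithStats(m); print(n,[tuple(int(v) for v in st[i]) for i in range(1,N) if st[i,4]>12])
f=load("side15"); hsv=cv2.cvtColor(f["color"],cv2.COLOR_RGB2HSV)
# expected positions in side view of lid centres on top of battens
print(proj(f,[[.4088,.3484,.112],[.5805,-.127,.132],[.4005,-.347,.112]]).round(0).tolist(),proj(load("top0"),[[.4088,.3484,.112],[.5805,-.127,.132],[.4005,-.347,.112],[.585,.107,.05]]).round(0).tolist())
E
```

```text
top [(239, 135, 158, 184, 11466), (238, 140, 7, 5, 22), (208, 143, 35, 42, 356), (220, 143, 23, 33, 550), (294, 144, 13, 33, 188), (306, 156, 5, 15, 51), (286, 172, 9, 5, 25), (248, 176, 6, 3, 14), (144, 193, 26, 28, 375), (349, 196, 15, 32, 231), (165, 199, 6, 4, 19), (171, 203, 4, 9, 25), (30, 206, 7, 4, 16), (30, 209, 57, 48, 1067), (296, 211, 4, 17, 48), (342, 211, 3, 17, 39), (97, 219, 18, 17, 94), (115, 222, 5, 19, 50), (7, 226, 232, 158, 15709), (21, 230, 11, 12, 48), (6, 235, 7, 16, 49), (100, 239, 13, 4, 32), (3, 254, 5, 7, 17), (153, 257, 19, 19, 117), (2, 263, 4, 9, 22), (0, 271, 5, 5, 16), (22, 285, 15, 6, 50), (219, 287, 9, 3, 19), (246, 299, 8, 5, 23), (0, 334, 36, 12, 130), (281, 343, 52, 41, 959), (253, 361, 5, 7, 21), (245, 363, 4, 6, 15)]
side [(29, 0, 8, 16, 67), (69, 0, 90, 67, 2036), (227, 9, 95, 223, 8046), (0, 13, 19, 5, 60), (260, 14, 11, 6, 28), (164, 27, 63, 34, 1169), (0, 31, 188, 281, 21223), (110, 35, 8, 19, 90), (103, 58, 10, 6, 51), (288, 124, 9, 6, 23), (138, 126, 8, 9, 25), (278, 126, 8, 4, 22), (135, 130, 4, 6, 15), (177, 131, 20, 23, 210), (172, 137, 11, 16, 79), (195, 140, 8, 8, 31), (254, 163, 16, 26, 199), (241, 175, 17, 19, 153), (122, 178, 27, 12, 109), (113, 186, 25, 9, 143), (302, 199, 23, 18, 68), (298, 204, 40, 26, 285), (317, 216, 20, 17, 162), (269, 273, 54, 33, 235), (84, 285, 43, 16, 134), (325, 287, 28, 32, 142), (154, 295, 38, 78, 1388), (149, 296, 7, 9, 38), (276, 301, 10, 8, 44), (56, 314, 49, 70, 2284), (310, 323, 11, 14, 61), (305, 327, 11, 13, 46), (325, 330, 42, 52, 686), (223, 336, 91, 48, 2060), (147, 376, 22, 8, 105)]
[[186.0, 136.0], [315.0, 208.0], [309.0, 304.0]] [[156.0, 202.0], [297.0, 153.0], [362.0, 207.0], [230.0, 157.0]]
```

```bash
python3 -c "
from station import order; print(order.job_done())"
```

```text
the job is handed in; nothing more can be done
None
```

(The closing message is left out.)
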